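# Read the colour of a leather patch with the hand-held colour reader

## Task

Take the white colour reader from its wooden rest, point its orange sprung nose square at the middle of the round tan leather patch (its thickness varies) on the sole held in the green jack, and press gently until the nose is pushed about half way in; hold it there quite still for two seconds so that it can take the reading. Then lay the reader back on its rest as it lay, nose pointing the same way, and let go; do not shift the sole or the other things on the bench.

Things in the scene. Friction and masses are not known exactly. Their poses are not given: they have to be found in the camera images.
- wand: loose colour reader, a straight white bar, about 0.24 kg. Origin on its centre line at the dark rubber grip band (balance point); x along the bar to the nose, z up as it lies (dark screen and orange key on top). White body x -65 to 65, 36 wide (y), 30 high (z), flat parallel sides to grip. Black collar, 29 diameter, x 64 to 86; orange nose, 24 diameter, out to x = 110.
- nose_tip (a point): centre of the flat front face of the orange nose, on the wand's centre line; 110 mm ahead of the wand's origin when the nose is out. Its x axis points forward out of the nose.
- nose (a joint): how far the spring nose is pushed into the reader: 0 fully out, 0.014 m fully in (bottomed). It needs about 2.5 N to start moving and about 6 N to bottom (250 N per m).
- rest: fixed wooden rest; origin on the table under its middle, x axis the way the nose points. Base 160 x 100 x 12; two pale saddles 16 long (x), 70 wide, at x = -52 and 52, tops 55 above the table, each with cheeks 25 either side of the middle, 67 high. The reader lies level across both, its origin 70 above the table, within 8 of the middle; the gap between the saddles is open for fingers.
- jack: green iron jack fixed to the table: round base 124 diameter, 14 high, post, and a stiff tilting head on a level pivot 120 above the table; origin on the table under the post. It carries a wooden shoe last 190 long (along its y axis) with a dark brown sole turned up and towards the robot.
- sole_spot (a point): point on the bare dark sole under the centre of the tan patch. z axis square out of the sole (up and towards the robot, 32 to 52 degrees above level), y level along the last; 75 from the tilt pivot along z, 45 from the post along y. The patch is a tan stack of leather discs, 48 diameter, white dot at its centre; its thickness is unknown, 2 to 20, so its face lies that far out along z.
- dye_bottle: brown glass bottle, 56 diameter, 130 tall, loose; origin centre of its underside
- polish_tin: red round tin, 76 diameter, 45 tall, loose; origin centre of its underside
- hammer: hammer lying on the bench, 200 long, loose; origin under its middle, handle towards its -x
- heel_block: wooden block 70 x 55 x 40, loose; origin centre of its underside
Mind the look-alikes: they are no part of the job. What is meant by the wand is not turquoise, and is the larger of those in its own colour. Leave any blue or red look-alike of the jack alone.

How it is judged (in metres and radians):
On the way:
1. nose pressed 3 to 11 mm in on the patch, within 10 mm of its centre and 9 degrees of square to the sole, held still (under 10 mm/s and 0.1 rad/s) for 1.5 s (value of joint nose between 0.003 and 0.011 m and contact force between wand and jack above 1 N and x of nose_tip in the frame of sole_spot between -0.01 and 0.01 m and y of nose_tip in the frame of sole_spot between -0.01 and 0.01 m and angle between the x axis of wand and the z axis of sole_spot, either way round below 0.157 rad and linear speed of wand below 0.01 m/s and angular speed of wand below 0.1 rad/s), for 1.5 s.
At the end, for the whole second after the job is handed in: The reader lies at rest on both saddles of its rest, level and screen up: origin within 15 mm of the rest's middle and 66 to 74 mm above the table, nose pointing along the rest's x axis within 0.15 rad (horizontal distance between wand and rest below 0.015 m and height (world z) of wand between 0.066 and 0.074 m and angle between the x axis of wand and the x axis of rest, either way round below 0.15 rad and x of nose_tip in the frame of rest above 0.05 m and angle between wand's own z axis and vertical below 0.15 rad and contact force between wand and rest above 0.5 N and linear speed of wand below 0.02 m/s); the robot touches nothing.
It fails at once if the reader is pressed on the jack, last or sole with more than 20 N (contact force between wand and jack above 20 N).
It fails at once if the sole is shifted by more than 8 mm (distance of sole_spot from where it was at the start of the episode above 0.008 m).
It fails at once if a bystander (bottle, tin, hammer, block) is moved by more than 25 mm (distance of any of dye_bottle, polish_tin, hammer, heel_block from where it was at the start of the episode above 0.025 m).
It also fails if it takes over 64 s, if anything falls off the work surface, if the arm or the gripper's body presses on something with over 40 N, if the wrist force passes 120 N, or if a joint passes its speed limit or range.

## Robot

A 6-joint arm with a two-finger parallel gripper is mounted at the origin on the work surface. World frame = base frame: x ahead of the robot, y to its left, z up, the work surface at z = 0. Lengths are in mm, angles in rad, forces in N, time in s.
With the tool pointing down it reaches from about 350 to 875 mm from the base axis. Payload 4.2 kg.
Tool frame: the origin (TCP) lies midway between the tips of the shut fingers; the grasp point (between the pads) lies 19 mm behind it (arm.grip_point_offset is the distance from the TCP to the grasp point, in mm); y points along the fingers, z is the direction in which the jaws open and shut, and the axes are right-handed (so a half turn about y gives the same grasp; the last joint's range is limited). The gripper opens to 85 mm and grips with 20 to 120 N. Pads are 22 mm wide; open, the fingers measure 114 mm over their backs; the gripper's body (76 mm by 85 mm) begins 54 mm behind the grasp point. The pads swing forward as they close: fully open they stand 13 mm farther back than shut.
Start: joints at [1.5, 0.385, 0.008, 0, -1.194, -0.259], TCP at [202.376, 591.306, 231.312] pointing down, gripper open.
Joint ranges: [-3.14, 3.14], [-1.21, 2.06], [-1.07, 1.41], [-3.16, 2.05], [-2.99, -0.16], [-3.1, 3.1]. Speed limits (rad/s): [2.79, 2.79, 3.14, 3.14, 3.14, 3.14].

## Interface

Orientations are given as a unit quaternion [x, y, z, w].
In Python, from bench import arm, optics, job_done, spotter gives the robot as it stands.
- The arm moves only by the tool jog_arm, never from a script. Its arguments are lists of equal length, an entry for each row: "translation": the shift along the tool's x, y, z in units of 50 mm (1.0 is 50 mm), a list of three; "rot": the turn, a rotation vector about the tool's x, y, z in units of 8 degrees (1.0 is 8 degrees), a list of three; "gripper": the opening, from 0 (shut) to 1 (fully open). A call has 1 to 20 rows; each row is the pose to reach, as a shift and turn from the pose measured when the call began, along the tool's axes at that moment; what a row does not reach only later rows make up. A row lasts 1/10 s, in which the tool goes at most 50 mm and 8.59 degrees, less where a joint would pass 70% of its speed; a pose out of reach is approached as far as the arm can. A call with a gripper value outside its range is refused whole. The fingers move at their own pace and stop on an object; the grip force is fixed at half the most. Time passes only in rows, so rows that repeat a pose let the fingers close. It gives the time, the measured TCP pose, the force and the opening at its end, in the units of the state.
- arm.read_state(): the state, without advancing time (a new reading comes with each control period).
- optics.get_image(name): name is "scene" or "top" or "wrist"; returns a dict with "frame" (400x640x3 uint8, red, green, blue), "mtx" (3x3 intrinsics, pixels), "xyz" and "attitude" of the camera in the world; the wrist camera has in their place "T_tool_cam" (4x4, takes a point from camera to tool coordinates, whose origin is the TCP and whose axes are the tool frame's). Camera axes: x right, y down, z forward; pixel columns grow to the right and rows downward; lengths in mm; the calibration is good to about 2 mm. A picture is of the moment at which its call begins: read the wrist's pose just before it. There is no depth.
- job_done(): hands the job in, once; it reports no verdict.
Trained networks look in the newest picture that a camera, given by its name, has taken for a name from the list of things; names that differ only in an ending like _2 or _b are one class to them, and where a whole thing is asked for, a point or a joint stands for the part that bears it (a point fixed in the world has none). Each returns a list of dicts, best first, with "score" (0 to 1); they miss things now and then, are a little off and sometimes report something else, mostly with a low value. They report only what shows in the picture. A call takes as long as a camera call. They do not tell look-alikes from the thing itself.
- spotter.look_for(camera, thing): "centre" ([x, y, z] in mm, in the coordinates of the camera as it stood for that picture, good to about 4 mm: the middle of the surface that is visible of it).
The state is a dict: "clock": time; "joints": joint angles; "joint_vel": joint speeds; "joint_efforts": joint torques, N m; "position": TCP position; "ee_rot": TCP orientation; "contact_force": force on the tool from outside, world axes, zero at the start; "wrist_torque": the same for the moment, N m; "gripper_width": finger opening in mm.
Only numpy, scipy, OpenCV 4.12 (cv2) and the standard library are available. Lean on these libraries where they do the work, as an engineer would, in place of code of your own. Each camera call takes 0.05 s, during which the arm holds its last target. There are 200 camera calls.

## Working session

There is one attempt and no reset: what is moved stays moved. The work goes in short steps, Python scripts to look and compute and a tool call to move; the robot and the scene stay as the last step left them, time stands still between calls to the robot, and variables do not carry over. Pictures are saved under pics/ and viewed, about 8 in all and at most 12, crops included, and the job is handed in when it is done.

Besides the shell and the picture viewer there is one more tool, called after ">>>" in YAML: its name, and indented under it one key for each argument. jog_arm: Moves the arm, as the interface text tells. Its arguments: {"type":"object","properties":{"translation":{"type":"array"},"rot":{"type":"array"},"gripper":{"type":"array"}},"required":["translation","rot","gripper"]}

```bash
mkdir -p pics; ls
cat > h.py <<'E'
import numpy as np, cv2
from scipy.spatial.transform import Rotation as R
from bench import arm, optics, job_done, spotter
def snap(cam):
    s=arm.read_state(); d=optics.get_image(cam)
    if cam=='wrist':
        T=np.eye(4);T[:3,:3]=R.from_quat(s['ee_rot']).as_matrix();T[:3,3]=s['position'];T=T@np.array(d['T_tool_cam'])
    else:
        T=np.eye(4);a=np.array(d['attitude']);T[:3,:3]=a if a.shape==(3,3) else R.from_quat(a).as_matrix();T[:3,3]=d['xyz']
    return d['frame'],np.array(d['mtx']),T
def save(f,name): cv2.imwrite('pics/'+name,cv2.cvtColor(f,cv2.COLOR_RGB2BGR))
def find(cam,T,K,things,n=4):
    for t in things:
        for r in spotter.look_for(cam,t)[:n]:
            c=np.array(r['centre']);p=K@c;print(t,round(r['score'],2),(T[:3,:3]@c+T[:3,3]).round(0),(p[:2]/p[2]).round(0))
def pix_on_z(K,T,uv,z):
    d=T[:3,:3]@np.linalg.inv(K)@np.array([*uv,1.]);return T[:3,3]+d*(z-T[2,3])/d[2]
def tri(obs):
    A=np.zeros((3,3));b=np.zeros(3)
    for K,T,uv in obs:
        d=T[:3,:3]@np.linalg.inv(K)@np.array([*uv,1.]);d/=np.linalg.norm(d);P=np.eye(3)-np.outer(d,d);A+=P;b+=P@T[:3,3]
    x=np.linalg.solve(A,b);res=[]
    for K,T,uv in obs:
        q=K@(T[:3,:3].T@(x-T[:3,3]));res.append((q[:2]/q[2]-uv).round(1))
    return x,res
def proj(K,T,x):
    q=K@(T[:3,:3].T@(np.array(x)-T[:3,3]));return q[:2]/q[2]
E
python3 - <<'E'
from h import *
s=arm.read_state();print(s,arm.grip_point_offset)
for c in ['scene','top']:
    f,K,T=snap(c);save(f,c+'0.png');print(c,K.round(1).tolist(),T.round(3).tolist())
    np.savez(c+'.npz',f=f,K=K,T=T)
    find(c,T,K,['wand','nose_tip','rest','jack','sole_spot','dye_bottle','polish_tin','hammer','heel_block'])
E
```

```text
pics
{'clock': 0.0, 'joints': array([ 1.49958973e+00,  3.85549039e-01,  6.58354232e-03, -5.07072143e-04,
       -1.19400698e+00, -2.58609765e-01]), 'joint_vel': array([-0.0002694 ,  0.00075454, -0.00037104, -0.00081194,  0.00042684,
       -0.00011065]), 'joint_efforts': array([ 5.57664771e-04, -3.92289805e+01,  1.88404351e+01,  4.18628320e+00,
       -4.53982342e-03,  8.06249062e-06]), 'position': array([202.20152344, 590.74645862, 230.20838813]), 'ee_rot': array([-0.11605116, -0.69672088,  0.69828408,  0.11623898]), 'contact_force': array([-0.44272257, -0.27353789, -0.26447139]), 'wrist_torque': array([-0.02939011, -0.02140911,  0.0051313 ]), 'gripper_width': 85.24366763654288} 18.700000000000003
scene [[398.7, 0.0, 329.0], [0.0, 398.7, 202.2], [0.0, 0.0, 1.0]] [[0.374, 0.634, -0.676, 1287.805], [0.927, -0.241, 0.287, -311.79], [0.019, -0.735, -0.678, 883.886], [0.0, 0.0, 0.0, 1.0]]
wand 0.91 [ 368. -236.   28.] [234. 211.]
wand 0.81 [485. -29.  19.] [311. 221.]
wand 0.75 [ 592. -207.   82.] [261. 249.]
nose_tip 0.62 [ 664. -222.   74.] [263. 273.]
nose_tip 0.58 [530.   4.  16.] [3
[... 658 characters left out ...]
95. 253.]
wand 0.77 [471. -24.  19.] [333. 214.]
wand 0.63 [ 577. -202.   81.] [390. 181.]
nose_tip 0.45 [ 433. -243.   28.] [399. 227.]
nose_tip 0.41 [ 663. -223.   79.] [396. 155.]
rest 0.88 [ 563. -181.   11.] [380. 188.]
jack 0.97 [546. 172. 174.] [268. 184.]
jack 0.92 [787. 201. 192.] [260. 103.]
jack 0.74 [272. 365. 196.] [194. 278.]
sole_spot 0.84 [795. 202. 196.] [260. 100.]
sole_spot 0.77 [271. 374. 198.] [191. 278.]
sole_spot 0.57 [541. 183. 175.] [264. 186.]
dye_bottle 0.59 [683. 396.  83.] [204. 144.]
polish_tin 0.82 [768.  19.  48.] [322. 124.]
polish_tin 0.19 [ 610. -429.   23.] [455. 175.]
hammer 0.96 [ 607. -430.   25.] [456. 176.]
heel_block 0.98 [490. 378.  42.] [210. 204.]
```

View pics/scene0.png

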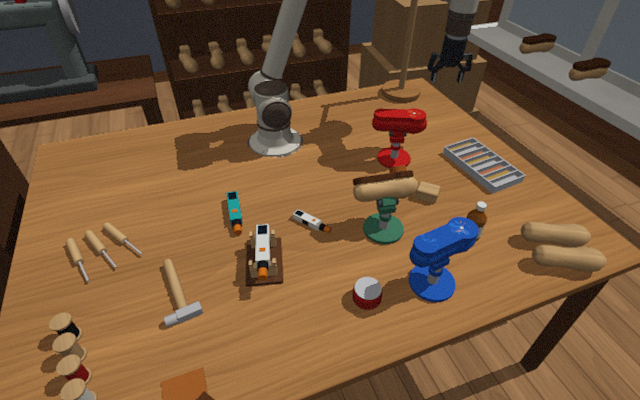

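View pics/top0.png

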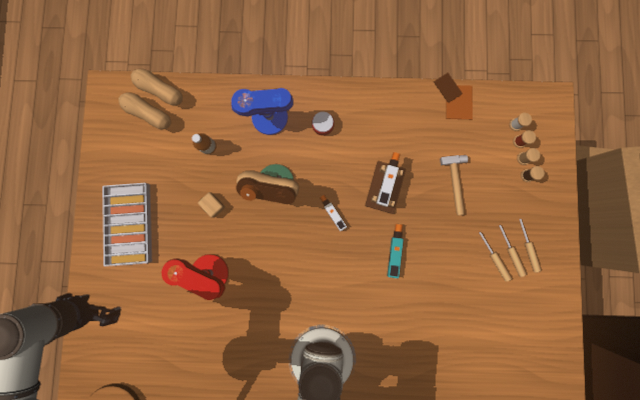

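Candidates for the wand:
- White bar on the rest: scene (262,245), top (390,180).
- Small white bar on the table: scene (310,221), top (334,213).
- Turquoise bar: scene (234,211), top (395,253).

I choose the large white one on the rest. The jack is the green one, at scene (386,190) and top (267,186). The red and blue jacks are decoys. I'll check the choice in one close crop.

Run:
```python
from h import *
P=[]
for c,bx in [('scene',(222,215)),('scene',(346,160)),('top',(350,145)),('top',(227,155))]:
    f=np.load(c+'.npz')['f'];x,y=bx
    p=cv2.resize(f[y:y+70,x:x+80],(400,350),interpolation=cv2.INTER_CUBIC)[:300]
    for k in range(0,80,10): cv2.putText(p,str(x+k),(k*5,8),0,.3,(255,255,0))
    for k in range(10,60,10): cv2.putText(p,str(y+k),(0,k*5),0,.3,(255,255,0))
    P.append(p)
save(np.vstack([np.hstack(P[:2]),np.hstack(P[2:])]),'crop.png')
```

```text
(no output)
```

View pics/crop.png

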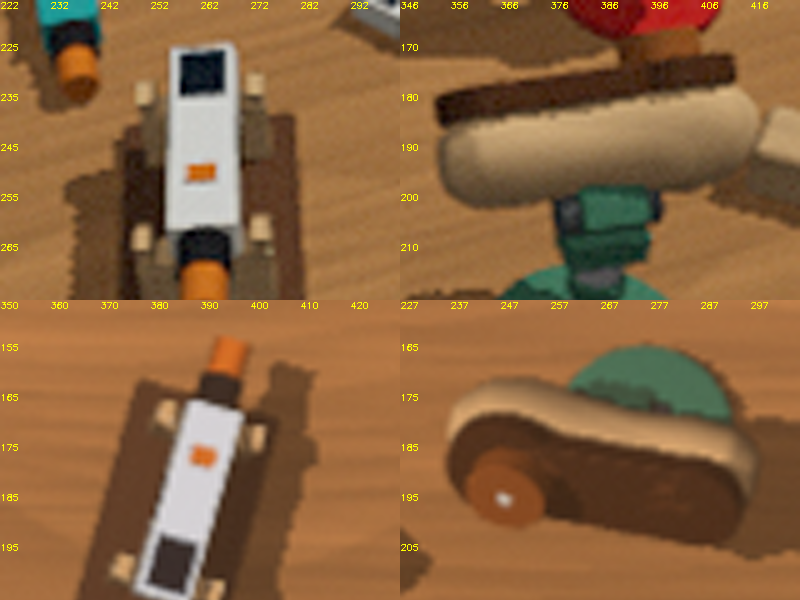

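The crop confirms the choice. The wand is the white bar on the rest, with its nose at top (396,153) and its rear edge at (383,204). The tan patch with its white dot on the green jack's sole is at top (248,195). In the scene view the patch is hidden.

```bash
cat >> h.py <<'E'
def goal(p_grip,xdir,ydir,off=18.7):
    """target TCP pose from grasp point, tool x dir, finger dir; print delta in tool units"""
    y=np.array(ydir,float);y/=np.linalg.norm(y);x=np.array(xdir,float);x-=y*(x@y);x/=np.linalg.norm(x)
    Rt=np.stack([x,y,np.cross(x,y)],1);p=np.array(p_grip,float)+off*y
    s=arm.read_state();R0=R.from_quat(s['ee_rot']).as_matrix()
    t=R0.T@(p-s['position'])/50;r=R.from_matrix(R0.T@Rt).as_rotvec()/np.radians(8)
    print('tcp',p.round(1),'trans',t.round(3),'rot',r.round(3),'rows>=',np.ceil(max(np.linalg.norm(t),np.linalg.norm(r)/1.07)));return p,Rt
E
python3 - <<'E'
from h import *
S=np.load('scene.npz');P=np.load('top.npz')
K,T=P['K'],P['T'];Ks,Ts=S['K'],S['T']
s=arm.read_state();print(R.from_quat(s['ee_rot']).as_matrix().round(2))
a=pix_on_z(K,T,(383,204.2),85);b=pix_on_z(K,T,(393,166),85);n=pix_on_z(K,T,(396.4,152.6),75)
print(a,b,n)
# screen/key triangulation: orange key
print(tri([(K,T,(390.6,176.4)),(Ks,Ts,(262.2,250))]))
print(tri([(K,T,(384.5,197.5)),(Ks,Ts,(262.3,230))]))
for z in (190,205,220): print(z,pix_on_z(K,T,(248,194.8),z))
d=(b-a)[:2];d/=np.linalg.norm(d);c=(a+b)/2;print(d,np.degrees(np.arctan2(d[1],d[0])),c)
goal([c[0],c[1],220],[d[0],d[1],0],[0,0,-1])
E
```

```text
[[-0.95 -0.   -0.32]
 [ 0.32 -0.   -0.95]
 [ 0.   -1.    0.  ]]
[ 502.44706739 -181.23007684   85.        ] [ 625.46067098 -211.59383698   85.        ] [ 671.20403483 -223.67648432   75.        ]
(array([ 592.96282816, -204.46786956,   78.00712946]), [array([-0.3, -0.1]), array([-0.3,  0. ])])
(array([ 524.51803309, -185.65011969,   79.46838627]), [array([-0.3, -0.1]), array([-0.3, -0. ])])
190 [512.11028994 225.19356736 190.        ]
205 [510.84954154 222.06408087 205.        ]
220 [509.58879313 218.93459439 220.        ]
[ 0.97086175 -0.23964027] -13.865309866461008 [ 563.95386918 -196.41195691   85.        ]
tcp [ 564.  -196.4  201.3] trans [-11.944   0.6    12.563] rot [-0.0000e+00  2.1871e+01 -1.0000e-03] rows>= 21.0
```

>>> jog_arm:
  translation:
    - [0, -1, 0]
    - [0, -2, 0]
    - [0, -2.6, 0]
    - [-1, -2.6, 1]
    - [-2, -2.6, 2]
    - [-3, -2.6, 3]
    - [-4, -2.6, 4]
    - [-5, -2.6, 5]
    - [-6, -2.6, 6]
    - [-7, -2.6, 7]
    - [-8, -2.6, 8]
    - [-9, -2.6, 9]
    - [-10, -2.6, 10]
    - [-11, -2.6, 11]
    - [-11.94, -2.6, 12.56]
    - [-11.94, -2, 12.56]
    - [-11.94, -1, 12.56]
    - [-11.94, 0, 12.56]
    - [-11.94, 0.6, 12.56]
    - [-11.94, 0.6, 12.56]
  rot:
    - [0, 0, 0]
    - [0, 1, 0]
    - [0, 2, 0]
    - [0, 3, 0]
    - [0, 4, 0]
    - [0, 5, 0]
    - [0, 6, 0]
    - [0, 7, 0]
    - [0, 8, 0]
    - [0, 9, 0]
    - [0, 10, 0]
    - [0, 11, 0]
    - [0, 12, 0]
    - [0, 13, 0]
    - [0, 14, 0]
    - [0, 15, 0]
    - [0, 16, 0]
    - [0, 17, 0]
    - [0, 18, 0]
    - [0, 19, 0]
  gripper: [1, 1, 1, 1, 1, 1, 1, 1, 1, 1, 1, 1, 1, 1, 1, 1, 1, 1, 1, 1]

```text
clock: 3.0
position: [544.5, -149.5, 246.2]
ee_rot: [0.705, 0.054, -0.053, -0.705]
contact_force: [0.3, 1.0, -0.4]
gripper_width: 85.2
```

Run:
```python
from h import *
s=arm.read_state();print(s['clock'],s['position'],s['joints'].round(2))
d=[0.971,-0.24,0]
goal([564,-196.4,220],d,[0,0,-1])
```

```text
3.0 [ 544.54500663 -149.49228368  246.23920771] [ 0.02  0.27 -0.12 -0.   -1.18 -1.44]
tcp [ 564.  -196.4  201.3] trans [ 0.241  0.899 -0.986] rot [-1.000e-03  2.828e+00  1.100e-02] rows>= 3.0
```

>>> jog_arm:
  translation:
    - [0.12, 0.45, -0.5]
    - [0.24, 0.9, -0.99]
    - [0.24, 0.9, -0.99]
    - [0.24, 0.9, -0.99]
    - [0.24, 0.9, -0.99]
    - [0.24, 0.9, -0.99]
    - [0.24, 0.9, -0.99]
  rot:
    - [0, 1, 0]
    - [0, 2, 0]
    - [0, 2.83, 0]
    - [0, 2.83, 0]
    - [0, 2.83, 0]
    - [0, 2.83, 0]
    - [0, 2.83, 0]
  gripper: [1, 1, 1, 1, 1, 1, 1]

```text
clock: 3.7
position: [564.3, -196.1, 202.2]
ee_rot: [-0.702, 0.084, -0.086, 0.702]
contact_force: [-0.8, 0.2, -0.4]
gripper_width: 85.5
```

Run:
```python
from h import *
s=arm.read_state();print(s['clock'],s['position'],s['joints'].round(2))
f,K,T=snap('wrist');save(f,'w1.png');np.savez('w1.npz',f=f,K=K,T=T);print(K.round(1).tolist(),T.round(2).tolist())
find('wrist',T,K,['wand','nose_tip','rest'])
```

```text
3.7 [ 564.25132825 -196.07406284  202.20170722] [-0.06  0.36 -0.11 -0.   -1.1  -1.75]
[[350.2, 0.0, 312.9], [0.0, 350.2, 197.9], [0.0, 0.0, 1.0]] [[0.24, 0.92, 0.32, 481.63], [0.97, -0.23, -0.08, -175.25], [-0.0, 0.33, -0.94, 343.81], [0.0, 0.0, 0.0, 1.0]]
wand 0.89 [ 570. -198.   87.] [312. 200.]
wand 0.8 [ 423. -240.   23.] [220.  22.]
wand 0.63 [489. -21.  21.] [494.  38.]
nose_tip 0.7 [523.   6.  21.] [527.  72.]
nose_tip 0.68 [ 430. -245.   25.] [217.  32.]
nose_tip 0.58 [ 655. -221.   79.] [310. 291.]
rest 0.6 [ 555. -196.   17.] [311. 160.]
```

View pics/w1.png

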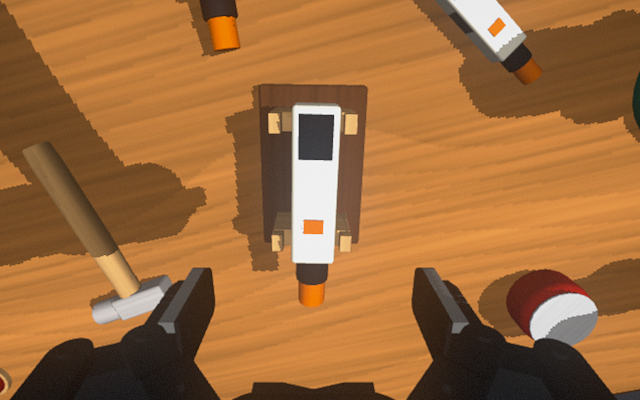

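The wrist view shows the reader square and centred: rear edge at (316,105), front of the white body at (314,263), nose end at (312,306). The rest's cheeks are at (275,123), (350,123), (278,242) and (345,242). Next I'll work out its pose.

Run:
```python
from h import *
W=np.load('w1.npz');P=np.load('top.npz');K,T=W['K'],W['T']
a=pix_on_z(K,T,(316,105),85);b=pix_on_z(K,T,(314,263),85)
L=np.linalg.norm(b-a);d=(b-a)/L;print('len',L,a,b,'mid',(a+b)/2,d)
for n,u,v in [('rear',(316,105),(383,204.2)),('front',(314,263),(393,166)),('key',(313,227),(390.6,176.4))]: print(n,tri([(K,T,u),(P['K'],P['T'],v)]))
ch=[pix_on_z(K,T,u,67) for u in [(275,123),(350,123),(278,242),(345,242)]];print('cheeks mid',np.mean(ch,0),[c.round(0) for c in ch])
m=(a+b)/2
goal([m[0],m[1],70],[d[0],d[1],0],[0,0,-1])
```

```text
len 128.32479616917053 [ 501.73771833 -178.08031458   85.        ] [ 626.0363492  -209.97237751   85.        ] mid [ 563.88703376 -194.02634605   85.        ] [ 0.9686252  -0.24852611  0.        ]
rear (array([ 500.2032309 , -177.83135011,  110.68879919]), [array([0.1, 0.7]), array([-0. ,  0.1])])
front (array([ 625.07858832, -210.50471628,   86.91668736]), [array([-0.9,  0.3]), array([-0.2,  0. ])])
key (array([ 590.56536156, -202.60224573,   92.87628632]), [array([-0.6,  0.3]), array([-0.2,  0. ])])
cheeks mid [ 565.49694692 -196.84637418   67.        ] [array([ 509., -213.,   67.]), array([ 523., -156.,   67.]), array([ 608., -238.,   67.]), array([ 622., -181.,   67.])]
tcp [ 563.9 -194.    51.3] trans [-0.021  3.008  0.042] rot [-0.004  0.068  0.015] rows>= 4.0
```

>>> jog_arm:
  translation:
    - [-0.02, 0.6, 0.02]
    - [-0.02, 1.2, 0.02]
    - [-0.02, 1.8, 0.02]
    - [-0.02, 2.4, 0.02]
    - [-0.02, 2.8, 0.02]
    - [-0.02, 3.0, 0.02]
    - [-0.02, 3.0, 0.02]
    - [-0.02, 3.0, 0.02]
    - [-0.02, 3.0, 0.02]
    - [-0.02, 3.0, 0.02]
    - [-0.02, 3.0, 0.02]
    - [-0.02, 3.0, 0.02]
    - [-0.02, 3.0, 0.02]
    - [-0.02, 3.0, 0.02]
    - [-0.02, 3.0, 0.02]
  rot:
    - [0, 0.05, 0]
    - [0, 0.05, 0]
    - [0, 0.05, 0]
    - [0, 0.05, 0]
    - [0, 0.05, 0]
    - [0, 0.05, 0]
    - [0, 0.05, 0]
    - [0, 0.05, 0]
    - [0, 0.05, 0]
    - [0, 0.05, 0]
    - [0, 0.05, 0]
    - [0, 0.05, 0]
    - [0, 0.05, 0]
    - [0, 0.05, 0]
    - [0, 0.05, 0]
  gripper: [1, 1, 1, 1, 1, 1, 1, 1, 0.7, 0.5, 0.3, 0.2, 0.2, 0.2, 0.2]

```text
clock: 5.4
position: [564.3, -195.2, 52.6]
ee_rot: [-0.702, 0.086, -0.089, 0.702]
contact_force: [-0.7, 0.2, 4.8]
gripper_width: 35.2
```

Run:
```python
from h import *
s=arm.read_state();print({k:np.round(v,3) for k,v in s.items()})
```

```text
{'clock': np.float64(5.4), 'joints': array([-0.062,  0.517, -0.279,  0.   , -0.771, -1.757]), 'joint_vel': array([0.   , 0.001, 0.   , 0.001, 0.   , 0.001]), 'joint_efforts': array([ -0.283, -37.817,  12.956,   2.798,   0.22 ,   0.059]), 'position': array([ 564.262, -195.181,   52.632]), 'ee_rot': array([-0.702,  0.086, -0.089,  0.702]), 'contact_force': array([-0.747,  0.23 ,  4.805]), 'wrist_torque': array([ 0.261,  0.196, -0.056]), 'gripper_width': np.float64(35.209)}
```

Gripped at 35.2 mm. I'll lift clear and carry it to a viewing place beside the jack.

>>> jog_arm:
  translation:
    - [0, -0.3, 0]
    - [0, -0.8, 0]
    - [0, -1.5, 0]
    - [0, -2.3, 0]
    - [0, -3.1, 0.3]
    - [-0.1, -3.8, 0.9]
    - [-0.3, -4.5, 1.5]
    - [-0.5, -5.2, 2.1]
    - [-0.7, -5.8, 2.7]
    - [-0.9, -6, 3.4]
    - [-1.1, -6, 4.1]
    - [-1.35, -6, 4.6]
    - [-1.35, -6, 4.92]
    - [-1.35, -6, 4.92]
    - [-1.35, -6, 4.92]
    - [-1.35, -6, 4.92]
  rot:
    - [0, 0, 0]
    - [0, 0, 0]
    - [0, 0, 0]
    - [0, 0, 0]
    - [0, -0.2, 0]
    - [0, -0.4, 0]
    - [0, -0.6, 0]
    - [0, -0.8, 0]
    - [0, -1, 0]
    - [0, -1.2, 0]
    - [0, -1.5, 0]
    - [0, -1.8, 0]
    - [0, -1.8, 0]
    - [0, -1.8, 0]
    - [0, -1.8, 0]
    - [0, -1.8, 0]
  gripper: [0.2, 0.2, 0.2, 0.2, 0.2, 0.2, 0.2, 0.2, 0.2, 0.2, 0.2, 0.2, 0.2, 0.2, 0.2, 0.2]

```text
clock: 7.0
position: [558.2, 59.1, 352.0]
ee_rot: [0.707, 0.001, 0.0, -0.707]
contact_force: [-0.7, 0.1, -2.3]
gripper_width: 35.2
```

Run:
```python
from h import *
s=arm.read_state();print(s['clock'],s['position'],s['joints'].round(2),s['contact_force'],s['gripper_width'])
f,K,T=snap('wrist');save(f,'w2.png');np.savez('w2.npz',f=f,K=K,T=T);
find('wrist',T,K,['wand','sole_spot','jack'],3)
```

```text
7.0 [558.22376497  59.14722867 351.95118714] [ 0.4   0.21  0.06  0.   -1.42 -1.96] [-0.67644999  0.09755003 -2.30951049] 35.23043666137958
wand 0.83 [536.  60. 383.] [314. 260.]
wand 0.82 [469. -30.  20.] [243.  72.]
wand 0.62 [ 413. -234.   25.] [70. 22.]
sole_spot 0.89 [789. 183. 170.] [418. 361.]
sole_spot 0.58 [526. 182. 175.] [449. 137.]
sole_spot 0.57 [685. 392.  81.] [567. 247.]
jack 0.84 [781. 206.  16.] [406. 283.]
jack 0.61 [529. 179. 174.] [444. 141.]
jack 0.54 [526. 181. 177.] [448. 137.]
```

View pics/w2.png

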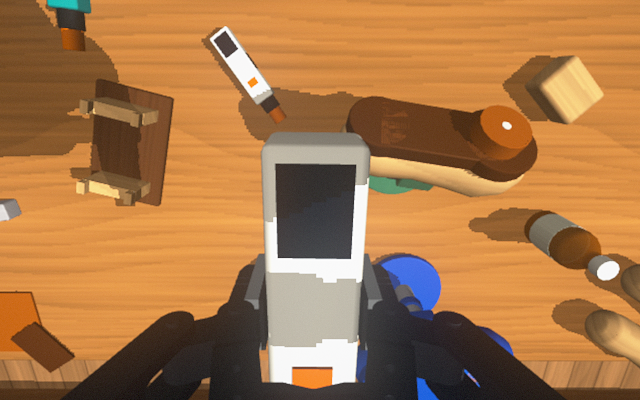

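The held reader sits straight in the grip. The dot shows at (507,126), with the sole outline around (350–535, 97–195). I'll take a second view from nearer.

>>> jog_arm:
  translation:
    - [-0.5, 0.3, 0.3]
    - [-1, 0.6, 0.6]
    - [-1.56, 1, 1]
    - [-1.56, 1, 1]
    - [-1.56, 1, 1]
    - [-1.56, 1, 1]
  rot:
    - [0, 0, 0]
    - [0, 0, 0]
    - [0, 0, 0]
    - [0, 0, 0]
    - [0, 0, 0]
    - [0, 0, 0]
  gripper: [0.2, 0.2, 0.2, 0.2, 0.2, 0.2]

```text
clock: 7.8
position: [481.4, 109.0, 303.2]
ee_rot: [-0.707, -0.002, -0.002, 0.707]
contact_force: [-0.3, 0.9, -3.3]
gripper_width: 35.6
```

Run:
```python
from h import *
s=arm.read_state();print(s['clock'],s['position'],s['joints'].round(2),s['contact_force'],s['gripper_width'])
f,K,T=snap('wrist');np.savez('w3.npz',f=f,K=K,T=T)
w2=np.load('w2.npz')['f']
A=cv2.resize(w2[85:210,340:550],(630,375),interpolation=cv2.INTER_CUBIC)
B=f[150:360,360:640];B=cv2.resize(B,(800,600),interpolation=cv2.INTER_CUBIC)
for k in range(0,280,20): cv2.putText(B,str(360+k),(int(k*800/280),10),0,.35,(255,255,0))
for k in range(20,210,20): cv2.putText(B,str(150+k),(0,int(k*600/210)),0,.35,(255,255,0))
for k in range(0,210,20): cv2.putText(A,str(340+k),(k*3,10),0,.35,(255,255,0))
for k in range(20,125,20): cv2.putText(A,str(85+k),(0,k*3),0,.35,(255,255,0))
save(A,'w2c.png');save(B,'w3c.png')
# white dot candidates
S=np.load('w2.npz');P=np.load('top.npz')
D,r=tri([(S['K'],S['T'],(507,126)),(P['K'],P['T'],(248,194.8))]);print(D,r,'pred px in w3',proj(K,T,D))
m=(f.min(2)>185).astype(np.uint8);n,l,st,c=cv2.connectedComponentsWithStats(m)
for i in range(1,n):
    if 8<st[i,4]<400 and c[i,0]>370: print(c[i].round(1),st[i,4])
```

```text
7.8 [481.36834035 108.97788979 303.15466832] [ 0.55  0.11 -0.18  0.   -1.27 -2.12] [-0.33432984  0.86032542 -3.33709345] 35.585937694354165
[512.90200423 224.89515621 190.86556917] [array([ 0.3, -1. ]), array([ 0.1, -0.3])] pred px in w3 [458.50656261 230.5469353 ]
[458.9 227.7] 61
[578.2 351.4] 316
```

View pics/w3c.png

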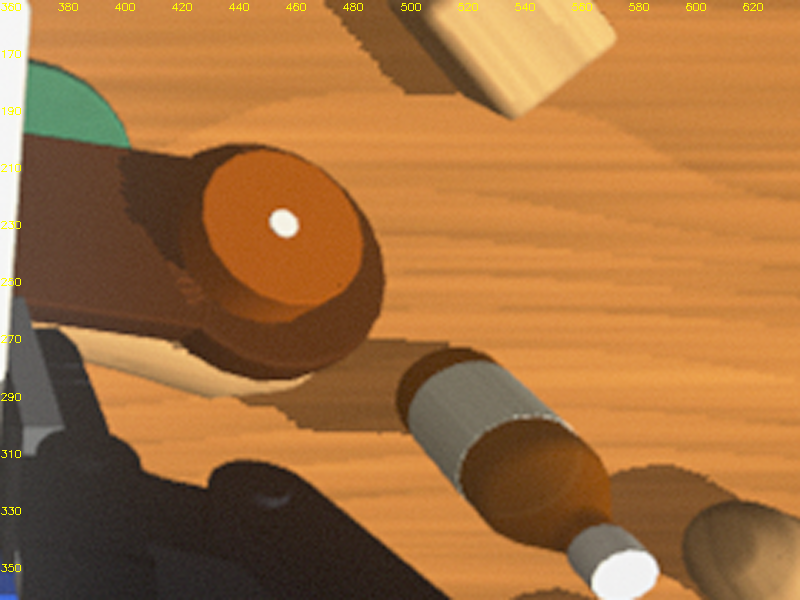

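View pics/w2c.png

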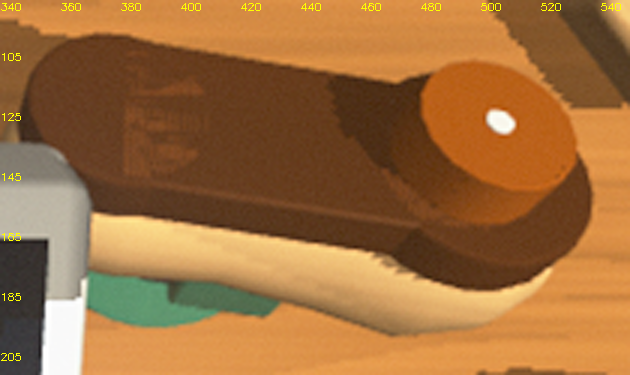

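The dot is at w3 (459,228) and w2 (507,126), and the patch face ellipse is clean in both. I'll fit a 48 mm disc in 3D to both outlines to get its centre and normal.

```bash
cat > fit.py <<'E'
from h import *
from scipy.optimize import least_squares
def contour(f,seed):
    u,v=map(int,seed);hsv=cv2.cvtColor(f,cv2.COLOR_RGB2HSV)
    ref=np.median([f[v+dy,u+dx] for dx,dy in [(-8,0),(8,2),(-3,-8),(3,8)]],0)
    m=(np.abs(f.astype(int)-ref).max(2)<28).astype(np.uint8)
    m[v-5:v+6,u-5:u+6]=1
    m=cv2.morphologyEx(m,cv2.MORPH_OPEN,np.ones((3,3),np.uint8))
    n,l=cv2.connectedComponents(m);m=(l==l[v,u]).astype(np.uint8)
    c=max(cv2.findContours(m,cv2.RETR_EXTERNAL,cv2.CHAIN_APPROX_NONE)[0],key=cv2.contourArea)
    print('ref',ref,'ellipse',cv2.fitEllipse(c),'area',cv2.contourArea(c));return cv2.convexHull(c)[:,0,:].astype(float)
obs=[];dots=[]
for n,seed in [('w2',(507,126)),('w3',(459,228))]:
    S=np.load(n+'.npz');f,K,T=S['f'],S['K'],S['T'];c=contour(f,seed)
    obs.append((K,T,c));
    u,v=seed;p=f[v-8:v+9,u-8:u+9].min(2);m=p>150;yy,xx=np.nonzero(m);dots.append((K,T,(u-8+xx.mean(),v-8+yy.mean())));print('dot',dots[-1][2])
P=np.load('top.npz');dots3=dots+[(P['K'],P['T'],(248,194.8))]
print('dot tri',tri(dots),tri(dots3))
def nrm(th,ps): return np.array([-np.cos(th)*np.cos(ps),-np.cos(th)*np.sin(ps),np.sin(th)])
def rays(K,T,uv):
    d=np.c_[uv,np.ones(len(uv))]@np.linalg.inv(K).T@T[:3,:3].T;return d
def res(q,which=(0,1)):
    c=q[:3];n=nrm(q[3],q[4]);o=[]
    for i in which:
        K,T,uv=obs[i];d=rays(K,T,uv);p=T[:3,3];s=((c-p)@n)/(d@n);X=p+d*s[:,None];o.append((np.linalg.norm(X-c,axis=1)-23.8)*np.sqrt(60/len(uv)))
    for K,T,uv in (dots3[i] for i in (*which,2)):
        o.append((proj(K,T,c)-uv)*2)
    return np.concatenate(o)
for w in [(0,1),(0,),(1,)]:
    r=least_squares(res,[513,225,190,.7,0],kwargs=dict(which=w),loss='soft_l1');c=r.x[:3];n=nrm(*r.x[3:])
    h=np.array([-np.cos(r.x[4]),-np.sin(r.x[4])]);Ly=(c[2]-120)/np.sin(r.x[3])
    print(w,'c',c.round(1),'th,psi',np.degrees(r.x[3:]).round(1),'rms',np.sqrt(np.mean(r.fun**2)).round(2),'t',Ly-75)
    y=np.array([h[1],-h[0]]) ; ly=[(c[:2]-h*Ly*np.cos(r.x[3])-s*45*y).round(0) for s in(1,-1)];print('post xy options',ly)
E
python3 fit.py
```

```text
ref [187.  97.  26.] ellipse ((506.2255554199219, 126.52035522460938), (36.96949768066406, 55.37330627441406), 122.35070037841797) area 1604.5
dot (np.float64(506.45454545454544), np.float64(125.14545454545454))
ref [179.5  93.   22.5] ellipse ((458.6027526855469, 229.3397674560547), (46.816585540771484, 59.8600959777832), 132.34170532226562) area 2197.5
dot (np.float64(459.02941176470586), np.float64(227.76470588235293))
dot tri (array([514.12051753, 228.61671177, 182.78718172]), [array([0., 0.]), array([-0., -0.])]) (array([512.77652051, 226.38308287, 186.71426821]), [array([ 0.1, -1. ]), array([-0.7,  0.5]), array([-0.2, -0.1])])
(0, 1) c [514.7 228.7 182.2] th,psi [ 43.7 -11.2] rms 0.56 t 15.16229382114301
post xy options [array([570., 172.]), array([587., 260.])]
(0,) c [514.7 228.8 182.1] th,psi [ 43.6 -10.6] rms 0.64 t 15.044224675146964
post xy options [array([571., 173.]), array([587., 261.])]
(1,) c [515.3 229.2 181. ] th,psi [ 43.7 -11.3] rms 0.52 t 13.332853592845566
post xy options [array([569., 173.]), array([587., 261.])]
```

The fit is consistent: centre about (514,228,184), 43.7° above level, heading -11.2°, thickness about 15 mm. I'll check it against the post and base, then plan the standoff.

```bash
cat >> h.py <<'E'
TH,PS=np.radians(43.7),np.radians(-11.2)
N=np.array([-np.cos(TH)*np.cos(PS),-np.cos(TH)*np.sin(PS),np.sin(TH)]);C=np.array([513.8,227.6,184.5])
def press(gap):
    o=C+N*(110+gap);return goal(o,-N,[0-N[0]*0,0,-1],off=17.4) if 0 else goal(o,-N,np.array([0,0,-1])+N*(-N@np.array([0,0,-1])),off=17.4)
E
python3 - <<'E'
from h import *
P=np.load('top.npz');S=np.load('scene.npz');print(pix_on_z(P['K'],P['T'],(276.5,183),14),pix_on_z(S['K'],S['T'],(383.5,230),14),proj(S['K'],S['T'],[570,172,14]))
for g in (80,30): press(g)
E
```

```text
[569.21439514 168.03179837  14.        ] [592.26572926 163.97183457  14.        ] [382.42691649 224.33261379]
tcp [367.3 256.6 303.2] trans [-2.282 -0.015  2.955] rot [0.531 1.339 5.484] rows>= 6.0
tcp [402.7 249.6 268.6] trans [-1.576  0.68   2.814] rot [0.531 1.339 5.484] rows>= 6.0
```

>>> jog_arm:
  translation:
    - [-0.6, 0, 0]
    - [-1.2, 0, 0.3]
    - [-1.7, 0, 0.8]
    - [-2, 0, 1.4]
    - [-2.28, 0, 2]
    - [-2.28, 0, 2.6]
    - [-2.28, -0.02, 2.95]
    - [-2.28, -0.02, 2.95]
    - [-2.28, -0.02, 2.95]
    - [-2.28, -0.02, 2.95]
    - [-2.28, -0.02, 2.95]
    - [-2.28, -0.02, 2.95]
  rot:
    - [0, 0, 0]
    - [0.08, 0.2, 0.8]
    - [0.17, 0.43, 1.75]
    - [0.26, 0.65, 2.65]
    - [0.35, 0.88, 3.6]
    - [0.44, 1.1, 4.5]
    - [0.53, 1.34, 5.48]
    - [0.53, 1.34, 5.48]
    - [0.53, 1.34, 5.48]
    - [0.53, 1.34, 5.48]
    - [0.53, 1.34, 5.48]
    - [0.53, 1.34, 5.48]
  gripper: [0.2, 0.2, 0.2, 0.2, 0.2, 0.2, 0.2, 0.2, 0.2, 0.2, 0.2, 0.2]

```text
clock: 9.05
position: [367.0, 256.0, 304.6]
ee_rot: [-0.627, 0.325, 0.197, 0.68]
contact_force: [0.0, -0.1, -1.5]
gripper_width: 35.1
```

Run:
```python
from h import *
s=arm.read_state();print(s['clock'],s['position'],s['joints'].round(2),s['contact_force'],s['gripper_width'])
for g in (80,25): press(g)
```

```text
9.05 [367.02435903 256.03466951 304.60318653] [ 0.59  0.36  0.14 -0.54 -1.9  -2.39] [ 0.04457075 -0.12049827 -1.52471605] 35.135436666684356
tcp [367.3 256.6 303.2] trans [0.021 0.019 0.012] rot [-0.008  0.008  0.021] rows>= 1.0
tcp [406.3 248.9 265.2] trans [1.121 0.022 0.011] rot [-0.008  0.008  0.021] rows>= 2.0
```

>>> jog_arm:
  translation:
    - [0.3, 0.02, 0.01]
    - [0.6, 0.02, 0.01]
    - [0.9, 0.02, 0.01]
    - [1.12, 0.02, 0.01]
    - [1.12, 0.02, 0.01]
    - [1.12, 0.02, 0.01]
    - [1.12, 0.02, 0.01]
  rot:
    - [0, 0, 0.02]
    - [0, 0, 0.02]
    - [0, 0, 0.02]
    - [0, 0, 0.02]
    - [0, 0, 0.02]
    - [0, 0, 0.02]
    - [0, 0, 0.02]
  gripper: [0.2, 0.2, 0.2, 0.2, 0.2, 0.2, 0.2]

```text
clock: 9.75
position: [406.4, 248.9, 265.6]
ee_rot: [-0.627, 0.325, 0.198, 0.68]
contact_force: [-0.7, 0.1, -2.7]
gripper_width: 35.0
```

Run:
```python
from h import *
s=arm.read_state();print(s['clock'],s['position'],s['contact_force'],s['gripper_width']);press(25)
R0=R.from_quat(s['ee_rot']).as_matrix();tip=s['position']+R0@np.array([110,-17.4,0]);print('tip',tip)
P=[]
for c in ('top','scene','wrist'):
    f,K,T=snap(c)
    q=proj(K,T,tip);d=proj(K,T,C);print(c,'tip px',q.round(1),'C px',d.round(1))
    if c=='wrist': P.append(cv2.resize(f,(400,250)));continue
    x,y=(q-[40,30]).astype(int);x=max(x,0)
    P.append(cv2.resize(f[y:y+60,x:x+80],(400,300),interpolation=cv2.INTER_CUBIC));print(x,y)
save(np.vstack([np.hstack(P[:2]),np.hstack([P[2],P[2]*0])]),'chk.png')
```

```text
9.75 [406.35254129 248.89907947 265.59440676] [-0.65633584  0.09089893 -2.65440057] 34.989705206041066
tcp [406.3 248.9 265.2] trans [ 0.004  0.007 -0.   ] rot [-0.009  0.011  0.004] rows>= 1.0
tip [496.21883856 231.25247113 202.22717683]
top tip px [244.8 199.9] C px [247.6 194.4]
204 169
scene tip px [395.9 156.6] C px [397.  165.2]
355 126
wrist tip px [312.1 473.4] C px [311.8 504.5]
```

View pics/chk.png

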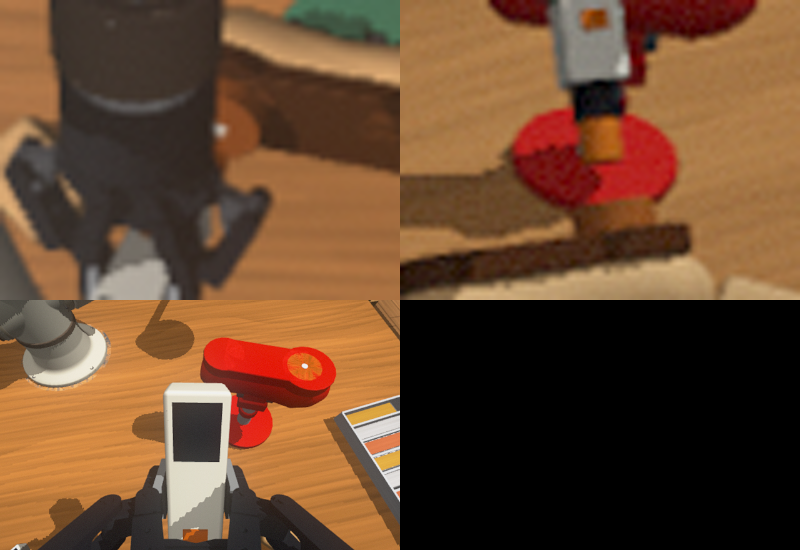

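In the scene crop the nose end is at about (395.6,157), matching the predicted (395.9,156.6). The patch's upper rim shows at rows 165–166, columns 390–407. I'll compare that with the fit.

Run:
```python
from h import *
S=np.load('scene.npz');K,T=S['K'],S['T'];y=np.cross([0,0,1],N);y/=np.linalg.norm(y);u=np.cross(N,y)
for Cc in (C,[512.8,226.4,186.7],[514.7,228.7,182.2],[511.5,223.5,195]):
    Cc=np.array(Cc);a=np.linspace(0,2*np.pi,60)
    q=np.array([proj(K,T,Cc+24*(np.cos(t)*y+np.sin(t)*u)) for t in a]);print(Cc,'rim top',q[q[:,1].argmin()].round(1),'cols',q[:,0].min().round(1),q[:,0].max().round(1))
b=C-15*N
q=np.array([proj(K,T,b+24*(np.cos(t)*y+np.sin(t)*u)) for t in a]);print('bottom rim',q[q[:,1].argmin()].round(1))
f,_,_=snap('scene');g=f[158:178,386:412].astype(int)
for c in (394,398,402): print(c,[tuple(f[r,c]) for r in range(158,176)])
```

```text
[513.8 227.6 184.5] rim top [403.5 163.7] cols 388.7 405.4
[512.8 226.4 186.7] rim top [403.1 162.9] cols 388.2 404.9
[514.7 228.7 182.2] rim top [403.9 164.4] cols 389.0 405.7
[511.5 223.5 195. ] rim top [402.4 160.5] cols 387.5 404.2
bottom rim [404.2 168.9]
394 [(np.uint8(109), np.uint8(33), np.uint8(24)), (np.uint8(166), np.uint8(32), np.uint8(24)), (np.uint8(151), np.uint8(30), np.uint8(32)), (np.uint8(109), np.uint8(22), np.uint8(19)), (np.uint8(110), np.uint8(24), np.uint8(26)), (np.uint8(127), np.uint8(17), np.uint8(7)), (np.uint8(170), np.uint8(25), np.uint8(18)), (np.uint8(186), np.uint8(41), np.uint8(35)), (np.uint8(154), np.uint8(36), np.uint8(23)), (np.uint8(90), np.uint8(51), np.uint8(20)), (np.uint8(98), np.uint8(55), np.uint8(28)), (np.uint8(93), np.uint8(47), np.uint8(15)), (np.uint8(95), np.uint8(53), np.uint8(18)), (np.uint8(94), np.uint8(50), np.uint8(23)), (np.uint8(86), np.uint8(52), np.uint8(33)), (np.uint8(69), np.uint8(39), np.uint8(18)), (np.uint8(73), np.uint8(41), np.uint8(29)), (np.uint8(72), np.uint8(39), np.uint8(23))]
398 [(np.uint8(147), np.uint8(26),
[... 886 characters left out ...]
, np.uint8(40), np.uint8(35)), (np.uint8(182), np.uint8(30), np.uint8(28)), (np.uint8(181), np.uint8(31), np.uint8(15)), (np.uint8(183), np.uint8(27), np.uint8(25)), (np.uint8(181), np.uint8(35), np.uint8(31)), (np.uint8(164), np.uint8(67), np.uint8(37)), (np.uint8(140), np.uint8(82), np.uint8(36)), (np.uint8(140), np.uint8(78), np.uint8(32)), (np.uint8(140), np.uint8(76), np.uint8(29)), (np.uint8(140), np.uint8(81), np.uint8(29)), (np.uint8(135), np.uint8(78), np.uint8(34)), (np.uint8(95), np.uint8(52), np.uint8(22)), (np.uint8(72), np.uint8(44), np.uint8(33)), (np.uint8(69), np.uint8(34), np.uint8(21)), (np.uint8(74), np.uint8(44), np.uint8(29)), (np.uint8(73), np.uint8(45), np.uint8(29))]
```

The rim rows favour the wrist-only fit, so I'll take C = (514.8, 229, 182). I'll close in slowly and watch the force.

```bash
sed -i 's/C=np.array(\[513.8,227.6,184.5\])/C=np.array([514.8,229.0,182.0])/' h.py
python3 - <<'E'
from h import *
print(arm.read_state()['clock'])
for g in (10,0,-7): press(g)
E
```

```text
9.95
tcp [417.9 248.2 252.3] trans [0.356 0.033 0.029] rot [-0.01   0.014  0.006] rows>= 1.0
tcp [425.  246.8 245.4] trans [0.556 0.034 0.029] rot [-0.01   0.014  0.006] rows>= 1.0
tcp [430.  245.8 240.6] trans [0.696 0.034 0.029] rot [-0.01   0.014  0.006] rows>= 1.0
```

>>> jog_arm:
  translation:
    - [0.15, 0.03, 0.03]
    - [0.3, 0.03, 0.03]
    - [0.36, 0.03, 0.03]
    - [0.36, 0.03, 0.03]
    - [0.36, 0.03, 0.03]
    - [0.36, 0.03, 0.03]
  rot:
    - [0, 0, 0]
    - [0, 0, 0]
    - [0, 0, 0]
    - [0, 0, 0]
    - [0, 0, 0]
    - [0, 0, 0]
  gripper: [0.2, 0.2, 0.2, 0.2, 0.2, 0.2]

```text
clock: 10.55
position: [418.2, 248.1, 252.4]
ee_rot: [-0.627, 0.325, 0.198, 0.68]
contact_force: [0.1, -0.7, -1.9]
gripper_width: 35.0
```

```bash
cat >> h.py <<'E'
def fstat():
    """state, mean axial force along N from several control periods is one reading; report gap & force"""
    s=arm.read_state();R0=R.from_quat(s['ee_rot']).as_matrix();tip=s['position']+R0@np.array([110,-17.4,0])
    print(round(float(s['clock']),2),'gap',((tip-C)@N).round(1),'lat',(tip-C-N*((tip-C)@N)).round(1),'F.N',(s['contact_force']@N).round(2),s['contact_force'].round(2),'M',s['wrist_torque'].round(2),'w',round(float(s['gripper_width']),1),'ang',np.degrees(np.arccos(R0[:,0]@-N)).round(1))
E
python3 -c "
from h import *
fstat()
optics.get_image('scene');fstat();press(0)"
```

```text
10.55 gap 9.8 lat [0.3 0.1 0.3] F.N -1.46 [ 0.11 -0.73 -1.86] M [-0.3  -1.74 -0.  ] w 35.0 ang 0.1
10.6 gap 9.9 lat [0.4 0.2 0.3] F.N -0.78 [-0.39  0.74 -1.68] M [-0.36 -1.73 -0.01] w 35.0 ang 0.1
tcp [425.  246.8 245.4] trans [ 0.198  0.007 -0.001] rot [-0.011  0.016  0.008] rows>= 1.0
```

>>> jog_arm:
  translation:
    - [0.04, 0, 0]
    - [0.08, 0, 0]
    - [0.12, 0, 0]
    - [0.14, 0, 0]
    - [0.14, 0, 0]
    - [0.14, 0, 0]
  rot:
    - [0, 0, 0]
    - [0, 0, 0]
    - [0, 0, 0]
    - [0, 0, 0]
    - [0, 0, 0]
    - [0, 0, 0]
  gripper: [0.2, 0.2, 0.2, 0.2, 0.2, 0.2]

```text
clock: 11.2
position: [423.2, 247.2, 247.6]
ee_rot: [-0.627, 0.325, 0.198, 0.68]
contact_force: [0.6, -0.4, -3.2]
gripper_width: 35.1
```

```bash
python3 -c "
from h import *
fstat();optics.get_image('scene');fstat();optics.get_image('scene');fstat()"
```

```text
11.2 gap 2.8 lat [0.4 0.2 0.3] F.N -2.64 [ 0.56 -0.41 -3.16] M [-0.35 -1.73 -0.03] w 35.1 ang 0.1
11.25 gap 2.9 lat [0.4 0.2 0.4] F.N -1.77 [ 0.16  0.32 -2.45] M [-0.31 -1.67  0.06] w 35.4 ang 0.1
11.3 gap 2.9 lat [0.4 0.2 0.4] F.N -1.77 [ 0.48  0.57 -2.18] M [-0.37 -1.68 -0.07] w 35.4 ang 0.1
```

>>> jog_arm:
  translation:
    - [0.03, 0, 0]
    - [0.06, 0, 0]
    - [0.06, 0, 0]
    - [0.06, 0, 0]
    - [0.06, 0, 0]
  rot:
    - [0, 0, 0]
    - [0, 0, 0]
    - [0, 0, 0]
    - [0, 0, 0]
    - [0, 0, 0]
  gripper: [0.2, 0.2, 0.2, 0.2, 0.2]

```text
clock: 11.8
position: [425.2, 246.8, 245.8]
ee_rot: [-0.627, 0.325, 0.198, 0.68]
contact_force: [-2.5, 0.0, 1.2]
gripper_width: 35.2
```

```bash
python3 -c "
from h import *
fstat();optics.get_image('scene');fstat();optics.get_image('scene');fstat()"
```

```text
11.8 gap 0.2 lat [0.4 0.2 0.4] F.N 2.59 [-2.5   0.02  1.18] M [-0.2  -0.86  0.03] w 35.2 ang 0.1
11.85 gap 0.1 lat [0.4 0.2 0.4] F.N 1.88 [-1.97  0.12  0.67] M [-0.19 -0.88 -0.  ] w 35.0 ang 0.1
11.9 gap 0.1 lat [0.4 0.2 0.4] F.N 1.3 [-2.28  1.07 -0.67] M [-0.23 -0.9   0.08] w 35.3 ang 0.1
```

Contact was made in the last 2.7 mm of travel. I'll press 5 mm further, slowly, then hold still.

>>> jog_arm:
  translation:
    - [0.02, 0, 0]
    - [0.04, 0, 0]
    - [0.06, 0, 0]
    - [0.08, 0, 0]
    - [0.1, 0, 0]
    - [0.1, 0, 0]
    - [0.1, 0, 0]
    - [0.1, 0, 0]
  rot:
    - [0, 0, 0]
    - [0, 0, 0]
    - [0, 0, 0]
    - [0, 0, 0]
    - [0, 0, 0]
    - [0, 0, 0]
    - [0, 0, 0]
    - [0, 0, 0]
  gripper: [0.2, 0.2, 0.2, 0.2, 0.2, 0.2, 0.2, 0.2]

```text
clock: 12.7
position: [428.7, 246.0, 242.3]
ee_rot: [-0.627, 0.325, 0.198, 0.68]
contact_force: [-3.4, -0.5, 1.9]
gripper_width: 34.9
```

```bash
python3 -c "
from h import *
fstat();optics.get_image('scene');fstat();f,K,T=snap('scene');fstat()
print(proj(K,T,C))
g=f[130:180,360:435];np.savez('pressed.npz',f=f)
p=cv2.resize(g,(750,500),interpolation=cv2.INTER_CUBIC);save(p,'press.png')"
```

```text
12.7 gap -4.8 lat [0.4 0.1 0.4] F.N 3.69 [-3.44 -0.54  1.91] M [-0.23 -0.49  0.1 ] w 34.9 ang 0.1
12.75 gap -4.8 lat [0.4 0.2 0.4] F.N 3.91 [-3.65  0.51  1.81] M [-0.22 -0.51  0.07] w 35.3 ang 0.1
12.8 gap -4.8 lat [0.4 0.2 0.3] F.N 3.72 [-3.24 -0.42  2.15] M [-0.16 -0.5   0.06] w 35.3 ang 0.1
[397.45645351 166.02635844]
```

View pics/press.png

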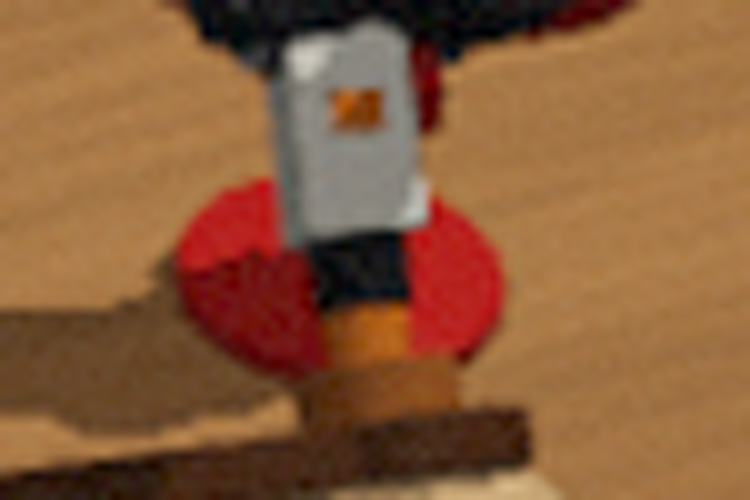

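The nose is centred on the patch: nose column ≈397, patch 390–406. Travel since contact and the moment readings both put the nose about 6 mm in. Now the hold.

>>> jog_arm:
  translation:
    - [0, 0, 0]
    - [0, 0, 0]
    - [0, 0, 0]
    - [0, 0, 0]
    - [0, 0, 0]
    - [0, 0, 0]
    - [0, 0, 0]
    - [0, 0, 0]
    - [0, 0, 0]
    - [0, 0, 0]
    - [0, 0, 0]
    - [0, 0, 0]
    - [0, 0, 0]
    - [0, 0, 0]
    - [0, 0, 0]
    - [0, 0, 0]
    - [0, 0, 0]
    - [0, 0, 0]
    - [0, 0, 0]
    - [0, 0, 0]
  rot:
    - [0, 0, 0]
    - [0, 0, 0]
    - [0, 0, 0]
    - [0, 0, 0]
    - [0, 0, 0]
    - [0, 0, 0]
    - [0, 0, 0]
    - [0, 0, 0]
    - [0, 0, 0]
    - [0, 0, 0]
    - [0, 0, 0]
    - [0, 0, 0]
    - [0, 0, 0]
    - [0, 0, 0]
    - [0, 0, 0]
    - [0, 0, 0]
    - [0, 0, 0]
    - [0, 0, 0]
    - [0, 0, 0]
    - [0, 0, 0]
  gripper: [0.2, 0.2, 0.2, 0.2, 0.2, 0.2, 0.2, 0.2, 0.2, 0.2, 0.2, 0.2, 0.2, 0.2, 0.2, 0.2, 0.2, 0.2, 0.2, 0.2]

```text
clock: 14.8
position: [428.7, 246.0, 242.3]
ee_rot: [-0.627, 0.325, 0.198, 0.68]
contact_force: [-3.1, 0.8, 0.7]
gripper_width: 35.3
```

```bash
python3 -c "
from h import *
fstat();optics.get_image('scene');fstat()"
```

```text
14.8 gap -4.8 lat [0.4 0.2 0.3] F.N 2.79 [-3.12  0.79  0.68] M [-0.18 -0.58  0.03] w 35.3 ang 0.1
14.85 gap -4.8 lat [0.4 0.2 0.3] F.N 2.77 [-3.12 -0.31  0.87] M [-0.21 -0.51  0.03] w 35.3 ang 0.1
```

>>> jog_arm:
  translation:
    - [0, 0, 0]
    - [0, 0, 0]
    - [0, 0, 0]
    - [0, 0, 0]
    - [0, 0, 0]
    - [0, 0, 0]
    - [-0.1, 0, 0]
    - [-0.2, 0, 0]
    - [-0.4, 0, 0]
    - [-0.7, 0, 0]
    - [-1.1, 0, 0]
    - [-1.6, 0, 0]
    - [-1.8, 0, 0]
    - [-1.8, 0, 0]
  rot:
    - [0, 0, 0]
    - [0, 0, 0]
    - [0, 0, 0]
    - [0, 0, 0]
    - [0, 0, 0]
    - [0, 0, 0]
    - [0, 0, 0]
    - [0, 0, 0]
    - [0, 0, 0]
    - [0, 0, 0]
    - [0, 0, 0]
    - [0, 0, 0]
    - [0, 0, 0]
    - [0, 0, 0]
  gripper: [0.2, 0.2, 0.2, 0.2, 0.2, 0.2, 0.2, 0.2, 0.2, 0.2, 0.2, 0.2, 0.2, 0.2]

```text
clock: 16.25
position: [364.3, 258.7, 306.2]
ee_rot: [-0.627, 0.323, 0.198, 0.681]
contact_force: [0.5, -0.4, -1.0]
gripper_width: 34.9
```

```bash
python3 -c "
from h import *
fstat();s=arm.read_state();print(s['position'])
# staged return: waypoint high, then above rest (tool pose as at grasp)
d=[.96863,-.24853,0]
goal([480,100,330],[1,0,0],[0,0,-1],off=17.4)
goal([564.3,-195.2,170],d,[0,0,-1],off=17.4)"
```

```text
16.25 gap 86.8 lat [1.2 0.2 1.2] F.N -1.11 [ 0.5  -0.35 -1.01] M [-0.37 -1.79  0.02] w 34.9 ang 0.4
[364.27464569 258.74397583 306.21773926]
tcp [480.  100.  312.6] trans [ 1.995 -2.086 -2.669] rot [-0.564 -1.305 -5.41 ] rows>= 6.0
tcp [ 564.3 -195.2  152.6] trans [ 6.201 -1.704 -8.156] rot [ 0.118  0.407 -5.431] rows>= 11.0
```

The hold is done: gap steady at -4.8 mm for over 2 s, with the force still on. Now back to level, then to the rest.

>>> jog_arm:
  translation:
    - [0, -0.4, -0.4]
    - [0.2, -0.9, -0.9]
    - [0.6, -1.3, -1.4]
    - [1, -1.7, -1.9]
    - [1.5, -2.09, -2.3]
    - [2, -2.09, -2.67]
    - [2, -2.09, -2.67]
    - [2, -2.09, -2.67]
    - [2, -2.09, -2.67]
    - [2, -2.09, -2.67]
  rot:
    - [-0.09, -0.2, -0.9]
    - [-0.18, -0.43, -1.8]
    - [-0.28, -0.65, -2.7]
    - [-0.37, -0.86, -3.6]
    - [-0.46, -1.08, -4.5]
    - [-0.56, -1.3, -5.41]
    - [-0.56, -1.3, -5.41]
    - [-0.56, -1.3, -5.41]
    - [-0.56, -1.3, -5.41]
    - [-0.56, -1.3, -5.41]
  gripper: [0.2, 0.2, 0.2, 0.2, 0.2, 0.2, 0.2, 0.2, 0.2, 0.2]

```text
clock: 17.25
position: [481.4, 100.8, 313.2]
ee_rot: [-0.707, -0.0, -0.001, 0.707]
contact_force: [-0.0, -0.4, -2.0]
gripper_width: 35.8
```

```bash
python3 -c "
from h import *
s=arm.read_state();print(s['clock'],s['position'],s['gripper_width'])
d=[.96863,-.24853,0]
goal([564.3,-195.2,150],d,[0,0,-1],off=17.4)"
```

```text
17.25 [481.3954595  100.79263919 313.15041745] 35.77804586606304
tcp [ 564.3 -195.2  132.6] trans [ 1.66   3.606 -5.922] rot [-0.008  1.794  0.004] rows>= 8.0
```

>>> jog_arm:
  translation:
    - [0.2, 0, -0.8]
    - [0.4, 0, -1.6]
    - [0.7, 0, -2.4]
    - [0.9, 0.3, -3.2]
    - [1.2, 0.8, -4]
    - [1.4, 1.4, -4.8]
    - [1.6, 2, -5.5]
    - [1.66, 2.6, -5.92]
    - [1.66, 3.2, -5.92]
    - [1.66, 3.6, -5.92]
    - [1.66, 3.6, -5.92]
    - [1.66, 3.6, -5.92]
    - [1.66, 3.6, -5.92]
    - [1.66, 3.6, -5.92]
  rot:
    - [0, 0.2, 0]
    - [0, 0.4, 0]
    - [0, 0.6, 0]
    - [0, 0.9, 0]
    - [0, 1.2, 0]
    - [0, 1.5, 0]
    - [0, 1.79, 0]
    - [0, 1.79, 0]
    - [0, 1.79, 0]
    - [0, 1.79, 0]
    - [0, 1.79, 0]
    - [0, 1.79, 0]
    - [0, 1.79, 0]
    - [0, 1.79, 0]
  gripper: [0.2, 0.2, 0.2, 0.2, 0.2, 0.2, 0.2, 0.2, 0.2, 0.2, 0.2, 0.2, 0.2, 0.2]

```text
clock: 18.65
position: [565.5, -194.9, 134.7]
ee_rot: [-0.701, 0.087, -0.09, 0.702]
contact_force: [0.4, -0.2, -1.5]
gripper_width: 34.9
```

```bash
python3 -c "
from h import *
s=arm.read_state();print(s['clock'],s['position'],s['gripper_width'],s['contact_force'])
d=[.96863,-.24853,0]
goal([564.3,-195.2,70.5],d,[0,0,-1],off=17.4)
f,K,T=snap('scene');g=f[200:300,200:320];save(cv2.resize(g,(720,600),interpolation=cv2.INTER_CUBIC),'above.png')"
```

```text
18.65 [ 565.54253855 -194.91650249  134.68994151] 34.92895205081652 [ 0.40698269 -0.22866299 -1.52417777]
tcp [ 564.3 -195.2   53.1] trans [-0.029  1.632 -0.014] rot [-0.012  0.008  0.028] rows>= 2.0
```

View pics/above.png

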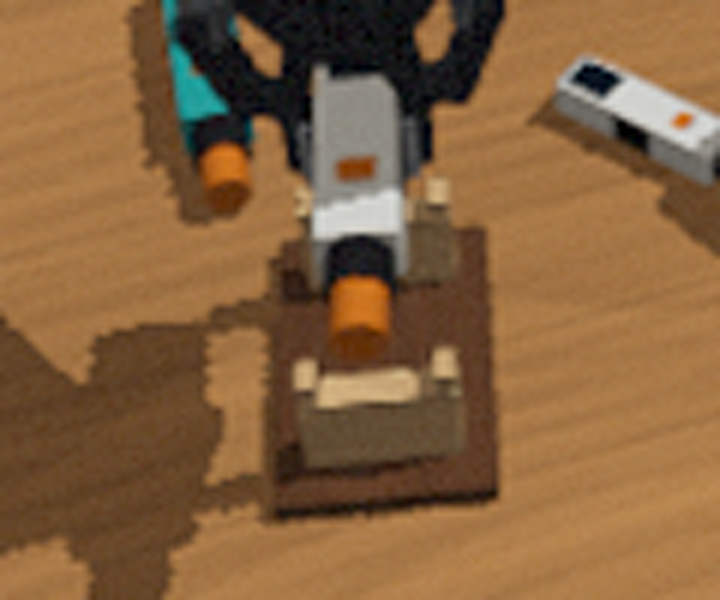

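The reader is level over the rest with its nose the right way, in line with the empty saddles. Lowering gently.

>>> jog_arm:
  translation:
    - [-0.03, 0.4, -0.01]
    - [-0.03, 0.8, -0.01]
    - [-0.03, 1.1, -0.01]
    - [-0.03, 1.35, -0.01]
    - [-0.03, 1.5, -0.01]
    - [-0.03, 1.57, -0.01]
    - [-0.03, 1.61, -0.01]
    - [-0.03, 1.63, -0.01]
    - [-0.03, 1.63, -0.01]
    - [-0.03, 1.63, -0.01]
    - [-0.03, 1.63, -0.01]
  rot:
    - [0, 0, 0.03]
    - [0, 0, 0.03]
    - [0, 0, 0.03]
    - [0, 0, 0.03]
    - [0, 0, 0.03]
    - [0, 0, 0.03]
    - [0, 0, 0.03]
    - [0, 0, 0.03]
    - [0, 0, 0.03]
    - [0, 0, 0.03]
    - [0, 0, 0.03]
  gripper: [0.2, 0.2, 0.2, 0.2, 0.2, 0.2, 0.2, 0.2, 0.2, 0.2, 0.2]

```text
clock: 19.8
position: [564.2, -195.0, 53.4]
ee_rot: [-0.701, 0.088, -0.088, 0.702]
contact_force: [-0.0, 0.8, -1.3]
gripper_width: 35.3
```

```bash
python3 -c "
from h import *
for i in range(2):
  s=arm.read_state();print(s['clock'],s['position'],s['gripper_width'],s['contact_force']);optics.get_image('top')
goal([564.3,-195.2,70],[.96863,-.24853,0],[0,0,-1],off=17.4)"
```

```text
19.8 [ 564.19690204 -195.00967024   53.36529068] 35.284312109421265 [-0.04857901  0.80808424 -1.27744859]
19.85 [ 564.12186681 -194.98889079   53.25865131] 35.14589510205634 [-0.01775487 -0.39077028 -1.93191124]
tcp [ 564.3 -195.2   52.6] trans [ 0.005  0.012 -0.003] rot [-0.012  0.007 -0.003] rows>= 1.0
```

>>> jog_arm:
  translation:
    - [0, 0.01, 0]
    - [0, 0.02, 0]
    - [0, 0.02, 0]
    - [0, 0.02, 0]
    - [0, 0.02, 0]
    - [0, 0.02, 0]
    - [0, 0.02, 0]
    - [0, 0.02, 0]
    - [0, 0.02, 0]
    - [0, 0.02, 0]
    - [0, 0.02, 0]
    - [0, 0.02, 0]
    - [0, 0.02, 0]
    - [0, 0.02, 0]
  rot:
    - [0, 0, 0]
    - [0, 0, 0]
    - [0, 0, 0]
    - [0, 0, 0]
    - [0, 0, 0]
    - [0, 0, 0]
    - [0, 0, 0]
    - [0, 0, 0]
    - [0, 0, 0]
    - [0, 0, 0]
    - [0, 0, 0]
    - [0, 0, 0]
    - [0, 0, 0]
    - [0, 0, 0]
  gripper: [0.2, 0.2, 0.2, 0.45, 0.5, 0.6, 0.7, 0.8, 0.9, 1, 1, 1, 1, 1]

```text
clock: 21.3
position: [564.1, -195.0, 52.2]
ee_rot: [-0.701, 0.088, -0.088, 0.702]
contact_force: [0.2, 0.8, -0.3]
gripper_width: 85.8
```

>>> jog_arm:
  translation:
    - [0, -0.2, 0]
    - [0, -0.6, 0]
    - [0, -1.2, 0]
    - [0, -2, 0]
    - [0, -2.8, 0]
    - [0, -3, 0]
    - [0, -3, 0]
    - [0, -3, 0]
  rot:
    - [0, 0, 0]
    - [0, 0, 0]
    - [0, 0, 0]
    - [0, 0, 0]
    - [0, 0, 0]
    - [0, 0, 0]
    - [0, 0, 0]
    - [0, 0, 0]
  gripper: [1, 1, 1, 1, 1, 1, 1, 1]

```text
clock: 22.1
position: [563.2, -195.0, 201.3]
ee_rot: [-0.701, 0.089, -0.088, 0.702]
contact_force: [-0.4, -0.2, 0.1]
gripper_width: 85.4
```

Run:
```python
from h import *
s=arm.read_state();print(s['clock'],s['position'],s['gripper_width'],s['contact_force'])
f,K,T=snap('wrist')
P=[cv2.resize(f,(640,400))]
save(f[:, :],'end.png')
find('wrist',T,K,['wand'],2)
W=np.load('w1.npz');print('px of old rear/front/nose here',[proj(K,T,pix_on_z(W['K'],W['T'],u,z)).round(1) for u,z in (((316,105),85),((314,263),85),((312,306),78))])
f2,K,T=snap('top');t0=np.load('top.npz');find('top',T,K,['jack','sole_spot','dye_bottle','polish_tin','hammer','heel_block'],3)
d=cv2.absdiff(f2,t0['f']).max(2)
for n,(u,v) in dict(jack=(268,184),bottle=(204,144),tin=(322,124),hammer=(456,176),block=(210,204)).items(): print(n,'changed px',(d[v-25:v+25,u-30:u+30]>40).sum())
```

```text
22.1 [ 563.23143403 -194.95482356  201.3464274 ] 85.35965681195346 [-0.38358579 -0.20678311  0.10757457]
wand 0.96 [486. -21.  17.] [488.  36.]
wand 0.71 [ 421. -237.   23.] [220.  22.]
px of old rear/front/nose here [array([313.7, 107.7]), array([313.6, 265.7]), array([312.1, 308.8])]
jack 0.77 [543. 175. 171.] [267. 186.]
jack 0.66 [276. 369. 195.] [193. 276.]
jack 0.64 [784. 198. 192.] [261. 104.]
sole_spot 0.91 [539. 179. 177.] [265. 187.]
sole_spot 0.9 [794. 202. 197.] [260. 100.]
sole_spot 0.75 [271. 375. 197.] [191. 278.]
dye_bottle 0.76 [682. 400.  85.] [203. 144.]
polish_tin 0.85 [773.  20.  48.] [322. 122.]
hammer 0.61 [ 605. -431.   22.] [456. 177.]
heel_block 0.66 [492. 376.  39.] [211. 204.]
jack changed px 0
bottle changed px 0
tin changed px 475
hammer changed px 1544
block changed px 0
```

View pics/end.png

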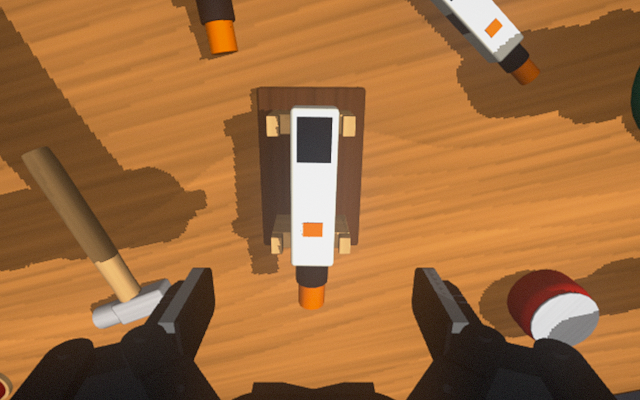

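The reader is back on its rest to within a pixel or so of where it lay: rear (314,107), front (314,266), nose (312,308). The pixel changes near the hammer and tin look like the arm and its shadow. The networks place both within about 5 mm of before.

```bash
python3 -c "
from bench import job_done
print(job_done())"
```

```text
the job is handed in; nothing more can be done
None
```

I took the large white reader from its rest, pressed its nose on the patch on the green jack's sole, held it still, laid it back and let go. I handed the job in at about 22 s of the 64 s allowed; the hand-in reports no verdict.

- **Aim:** The patch face fit gave 43.7° above level and about 15 mm thick. By the arm's own pose the nose tip was under 1 mm off the fitted centre and 0.1° off square. The scene camera suggested up to about 3 mm off centre, still well inside the 10 mm allowed.
- **Press depth:** I estimate about 6 mm in, from the travel since contact (5 to 7.7 mm) and the change in wrist moment. The noisier raw force disagreed: it read about 5.4 N above its no-contact level when I stopped, which would mean nearly 12 mm, more than the travel allows. By the end of the hold it read about 4.5 N, or 8 mm.
- **Hold:** The position stayed steady for over 2.5 s with the force still on.
- **Return:** In the last wrist picture the reader lies on both saddles, screen up and nose the same way, within about 2 pixels of where it started. The open gripper is about 130 mm above it, with the wrist force near zero.
- **Bystanders:** The jack, bottle and block areas show no changed pixels in the top view. The hammer and tin areas do, which I put down to the arm and its shadow, since the detector places both within about 5 mm of their start.

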